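# Put the bench tools away and lock the tool chest

### The arm

A 6-joint arm with a two-finger parallel gripper is mounted at the origin on the work surface. World frame = base frame: x ahead of the robot, y to its left, z up, the work surface at z = 0. Lengths are in m, angles in rad, forces in N, time in s.
With the tool pointing down it reaches from about 0.25 to 0.85 m from the base axis. Payload 12.5 kg.
Tool frame: the origin (TCP) lies at the very end of the fingers, on their centre line; the grasp point (between the pads) lies 19 mm behind it; z points along the fingers, y is the line along which they close (so a half turn about z gives the same grasp; the last joint's range is limited). The gripper opens to 93 mm and grips with 3 to 60 N. Pads are 15 mm wide; open, the fingers measure 128 mm over their backs; the gripper's body (75 mm by 188 mm) begins 65 mm behind the grasp point.
Start: joints at [-1.362, 0.351, 1.652, -0, 1.139, -0.085], TCP at [0.159, -0.526, 0.197] pointing down, gripper open.
Joint ranges: [-2.75, 2.75], [-0.79, 2.1], [0.01, 2.65], [-1.57, 4.71], [0.07, 3.14], [-2.87, 2.87]. Speed limits (rad/s): [2.22, 2.22, 2.79, 3.14, 3.14, 3.14].

### API

Orientations are given as [roll, pitch, yaw] about the fixed x, y, z axes, in that order (R = Rz(yaw) Ry(pitch) Rx(roll)).
In Python, from workcell import robot gives the robot as it stands.
- The arm moves only by the tool apply_moves, never from a script. Its argument "deltas" is a list that holds one entry, the list of rows, each a list of 7 numbers: the shift along the tool's x, y, z in mm, then the turn, a rotation vector about the tool's x, y, z in rad, then the closure, from 0 (fully open) to 1 (shut). A call has 1 to 20 rows; each row is the pose to reach, as a shift and turn from the pose commanded when the call began, along the tool's axes at that moment; what a row does not reach only later rows make up. A row lasts 1/10 s, in which the tool goes at most 50 mm and 8.59 degrees, less where a joint would pass 70% of its speed; a pose out of reach is approached as far as the arm can. A call with a gripper value outside its range is refused whole. The fingers move at their own pace and stop on an object; the grip force is fixed at half the most. Time passes only in rows, so rows that repeat a pose let the fingers close. It gives the time, the measured TCP pose, the force, the opening and the grip force at its end, in the units of the state.
- robot.get_state(): the state, without advancing time (a new reading comes with each control period).
- robot.read_camera(name): name is "scene" or "top" or "wrist"; returns a dict with "pixels" (420x560x3 uint8, blue, green, red), "fx", "fy", "cx", "cy" (pixels), "rvec" (rotation vector, rad) and "tvec" (3), from world to camera coordinates, as OpenCV has them. Camera axes: x right, y down, z forward; pixel columns grow to the right and rows downward; lengths in m; the calibration is good to about 2 mm. A picture is of the moment at which its call begins. There is no depth.
- robot.close_job(): hands the job in; it is judged then, once.
The state is a dict: "clock": time; "joints": joint angles; "joint_vel": joint speeds; "effort": joint torques, N m; "tcp_pos": TCP position; "tcp_rot": TCP orientation; "contact_force": force on the tool from outside, world axes, zero at the start; "wrist_torque": the same for the moment, N m; "width": opening from 0.0 (shut) to 1.0 (fully open); "grip_force": force on a finger pad.
Only numpy, scipy, OpenCV 4.12 (cv2) and the standard library are available. Lean on these libraries where they do the work, as an engineer would, in place of code of your own. Each camera call takes 0.05 s, during which the arm holds its last target. There are 200 camera calls.

### The job

Lay the sculptor's hand tools that are out on the bench (whichever of chisel, scraper, rasp and cork sanding block are there) in the open drawer of the green chest, then push the drawer home until it snaps shut at its catch. Then lock the chest: take the red-headed sprung key from its wooden stand, press its plunger lightly onto the steel bar under the brush strip in the chest's top, drag it along until the plunger drops into the hidden slot, stop there, set the key's foot down flat on the chest and let go, leaving the key standing upright in the slot. Do not force the key, and leave the hammer, tape, mug and copper relief where they are.

Things in the scene. Friction and masses are not known exactly. Their poses are not given: they have to be found in the camera images.
- chest: Green bench-top tool chest, 200 deep (x) x 360 wide (y) x 100 high, fixed to the bench, turned only a little. Origin: centre of its underside; x points away from the robot (its front, with the drawer, is at x = -100), z up. Its flat top is at z = 100.
- strip (a point): Middle of the brush strip in the chest's flat top (chest x = -60, y = 0, z = 100), axes as the chest's: a window 24 wide in x and 170 long in y, edged with aluminium, filled with black bristles that are felt not at all. 3 mm below the top lies a smooth steel bar that does not move; across it, under the bristles, is one slot 15 wide in y, over 20 deep, its centre anywhere from y = -45 to 45.
- drawer (a joint): Drawer of the chest, m: 0 fully home, grows as it opens towards the robot (to 0.155). It starts 0.138 to 0.150 open. About 2 N of friction; in the last 13 mm a sprung catch resists with about 7 N in all, then from about 3 mm it pulls the drawer home to 0. At value q the open part of the inside reaches from chest x = -100 mm - q to -100 mm.
- drawer_floor (a point): Middle of the drawer's inner floor, moving with the drawer, axes as the chest's; 19 mm above the bench. The inside is 164 (x) by 318 (y) mm, with 6 mm plywood walls 46 mm high above the floor; the front panel is 12 thick and reaches 86 mm above the bench. Things up to 45 mm high fit in.
- drawer_handle (a point): Middle of the drawer's steel bar handle: a bar 120 mm long along y, about 10 thick, 35 mm in front of the drawer front's outer face, 60 mm above the bench. It may be pushed.
- stand: Dark wood block 70 x 70 x 45 high, fixed, with a round hole in its top in which the key's plunger hangs; the key's foot rests on its top. Origin: centre of its underside.
- key: Lock key, standing upright in its stand, round, 72 mm tall, 0.2 kg: steel foot disc of 34 diameter (z = 0 to 8), aluminium handle of 26 diameter (z = 8 to 60; grip it there), red head of 36 diameter (z = 60 to 72). Origin: centre of the foot's underside; z up along the handle. A brass plunger of 10 diameter sticks out 16 mm below the foot.
- key_tip (a point): Lower end of the key's brass plunger, on its axis: 16 mm below the foot when fully out, nearer when pressed in. It springs in by up to 16 mm, with 3 N at first contact and 5 N fully pressed. The released key stands with its foot flat only where the plunger hangs in the slot or in the stand's hole.
- chisel: Cold chisel, dark steel bar 105 x 18 x 18 with a red end. May be absent. Origin: centre of its underside; x along its length, z up.
- scraper: Scraper: light wooden handle 65 x 22 x 22 (x = -52 to 12), flat steel blade 34 wide (x = 12 to 52) 10 mm off the bench. May be absent. Origin: centre of its underside; x along its length, z up.
- rasp: Short rasp: blue handle 48 x 24 x 24 (x = -52 to -4), dark steel blade 20 wide and 8 thick (x = -4 to 52), 8 mm off the bench. May be absent. Origin: centre of its underside; x along its length, z up.
- sander: Cork sanding block 100 x 38 x 28 high. May be absent. Origin: centre of its underside; x along its length, z up.
- hammer: Hammer 240 long, lying right of the chest; a bystander.
- tape: Yellow roll of tape, 80 diameter, 24 high, lying flat; a bystander.
- mug: White mug, 76 diameter, 90 high; a bystander.
- relief: Weathered copper relief, 240 x 100 x 40 high on four feet, fixed; a bystander.
Mind the look-alikes: they are no part of the job. Leave any black look-alike of the sander alone. What is shaped like the scraper but turquoise is not meant.

How it is judged:
On the way, in this order (a step that is already met when the one before it is completed fails the run):
1. all the tools that are there lie in the drawer (x of chisel in the frame of drawer_floor between -0.082 and 0.082 m and y of chisel in the frame of drawer_floor between -0.159 and 0.159 m and z of chisel in the frame of drawer_floor between -0.006 and 0.04 m and linear speed of each of chisel, scraper, rasp, sander below 0.03 m/s and x of scraper in the frame of drawer_floor between -0.082 and 0.082 m and y of scraper in the frame of drawer_floor between -0.159 and 0.159 m and z of scraper in the frame of drawer_floor between -0.006 and 0.04 m and x of rasp in the frame of drawer_floor between -0.082 and 0.082 m and y of rasp in the frame of drawer_floor between -0.159 and 0.159 m and z of rasp in the frame of drawer_floor between -0.006 and 0.04 m and x of sander in the frame of drawer_floor between -0.082 and 0.082 m and y of sander in the frame of drawer_floor between -0.159 and 0.159 m and z of sander in the frame of drawer_floor between -0.006 and 0.04 m), for 0.2 s.
2. the drawer is home at its catch (value of joint drawer below 0.003 m), for 0.3 s.
3. the key's plunger presses on the bar, not in the slot (contact force between key and chest above 0.8 N and z of key_tip in the frame of chest between 0.093 and 0.1 m and x of key_tip in the frame of chest between -0.075 and -0.045 m), for 0.05 s.
4. the key's plunger has dropped into the slot and stays (z of key_tip in the frame of chest between 0.07 and 0.089 m and x of key_tip in the frame of chest between -0.075 and -0.045 m and y of key_tip in the frame of chest between -0.085 and 0.085 m), for 0.3 s.
At the end, for the whole second after the job is handed in: Every tool present lies in the drawer, the drawer is home (within 3 mm), and the released key stands upright (within 0.1 rad) with its plunger at least 8 mm down in the slot and its foot flat on the chest's top (within 3.5 mm) (all of step 1 and all of step 4 and value of joint drawer below 0.003 m and z of key in the frame of chest between 0.097 and 0.1035 m and angle between key's own z axis and vertical below 0.1 rad and linear speed of key below 0.02 m/s and not (contact force between the fingers and key above 0.1 N)); the robot touches nothing.
It fails at once if a bystander (hammer, tape, mug, relief) is moved more than 30 mm (distance of any of hammer, tape, mug, relief from where it was at the start of the episode above 0.03 m).
It fails at once if the key is forced against the chest with more than 45 N (contact force between key and chest above 45 N).
Of chisel, scraper, rasp, sander only 3 to 4 are there at a start; the rules pass over those that are not, and their reading is None.
At some moment in a run one of chisel, scraper, rasp, sander may be knocked a few centimetres aside while the robot is not near it.
It also fails if it takes over 200 s, if anything falls off the work surface, if the arm or the gripper's body presses on something with over 40 N, if the wrist force passes 120 N, or if a joint passes its speed limit or range.

## Working session

There is one attempt and no reset: what is moved stays moved. The work goes in short steps, Python scripts to look and compute and a tool call to move; the robot and the scene stay as the last step left them, time stands still between calls to the robot, and variables do not carry over. Pictures are saved under pics/ and viewed, at most 14 in all, crops included, and the job is handed in when it is done.

Besides the shell and the picture viewer there is one more tool, called after "Call:" as name(argument=value, ...), one argument or row to a line, values as JSON. apply_moves: Moves the arm, as the interface text tells. Its arguments: {"type":"object","properties":{"deltas":{"type":"array","items":{"type":"array","items":{"type":"array","items":{"type":"number"}}}}},"required":["deltas"]}

```bash
mkdir -p pics; cat > h.py <<'E'
import numpy as np, cv2
from scipy.spatial.transform import Rotation as Ro
from workcell import robot
def shot(n,f):
    c=robot.read_camera(n); cv2.imwrite('pics/'+f+'.png',c['pixels']); np.savez('pics/'+f+'.npz',**{k:np.array(v) for k,v in c.items()}); return c
def load(f): return dict(np.load('pics/'+f+'.npz'))
def ray(c,px,z):
    K=np.array([[c['fx'],0,c['cx']],[0,c['fy'],c['cy']],[0,0,1]],float)
    R=cv2.Rodrigues(np.array(c['rvec'],float))[0]; t=np.array(c['tvec'],float).ravel()
    o=-R.T@t; d=R.T@np.linalg.inv(K)@np.array([px[0],px[1],1.]); return o+d*(z-o[2])/d[2]
def proj(c,P):
    K=np.array([[c['fx'],0,c['cx']],[0,c['fy'],c['cy']],[0,0,1]],float)
    return cv2.projectPoints(np.array(P,float).reshape(-1,3),np.array(c['rvec'],float),np.array(c['tvec'],float),K,None)[0].reshape(-1,2)
def crop(c,x0,y0,x1,y1,s,f): cv2.imwrite('pics/'+f+'.png',cv2.resize(c['pixels'][y0:y1,x0:x1],None,fx=s,fy=s,interpolation=cv2.INTER_CUBIC))
def togo(p,yaw=None):
    s=robot.get_state(); R=Ro.from_euler('xyz',s['tcp_rot']); d=R.inv().apply(np.array(p)-s['tcp_pos'])*1000
    print('shift mm',d.round(1)); 
    if yaw is not None:
        T=Ro.from_euler('xyz',[np.pi,0,yaw]); print('rotvec',(R.inv()*T).as_rotvec().round(3))
E
python3 - <<'E'
from h import *
s=robot.get_state(); print({k:np.round(v,3) for k,v in s.items()})
for n in ('top','scene'):
    c=shot(n,n+'0'); print(n,c['fx'],np.round(c['tvec'],3).ravel(),np.round(c['rvec'],3).ravel()); crop(c,0,0,560,420,1.42,n+'0b')
E
```

```text
{'clock': np.float64(0.0), 'joints': array([-1.362,  0.351,  1.652, -0.   ,  1.139, -0.085]), 'joint_vel': array([ 0.   ,  0.002, -0.001, -0.   , -0.   , -0.   ]), 'effort': array([-2.0000e-03, -4.9732e+01, -2.8526e+01,  7.0000e-02,  2.6000e-02,
       -0.0000e+00]), 'tcp_pos': array([ 0.159, -0.526,  0.196]), 'tcp_rot': array([-3.14 , -0.   ,  0.294]), 'contact_force': array([-0.333,  0.518,  0.559]), 'wrist_torque': array([-0.015, -0.029,  0.008]), 'grip_force': np.float64(0.0), 'width': np.float64(1.0)}
top 461.48461742942914 [-0.018  0.518  1.362] [ 2.159 -2.161  0.101]
scene 432.61764274414656 [-0.421 -0.152  1.642] [ 2.265  0.717 -0.314]
```

View pics/top0b.png

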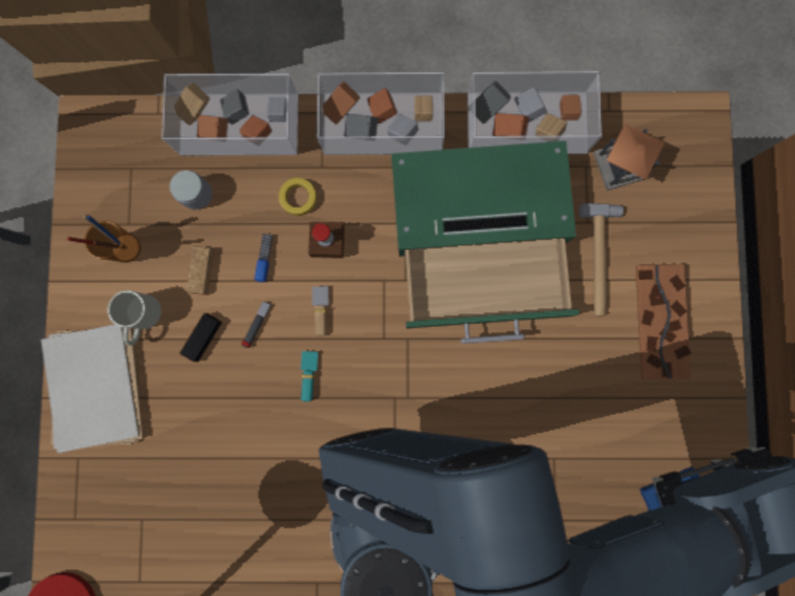

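View pics/scene0b.png

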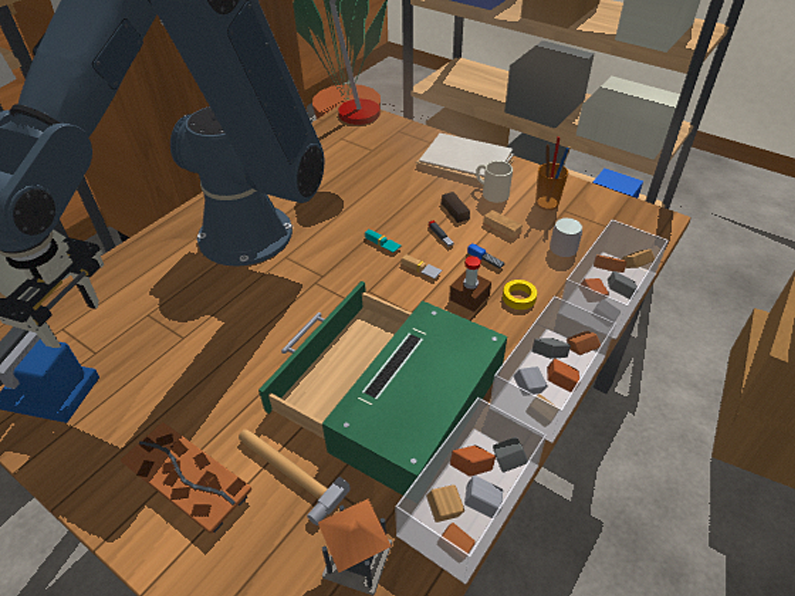

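Top view (1.42x): the cork sander is at (200,270), with its look-alike the black block at (201,337). The scraper with its wooden handle is at (320,309), with its look-alike the turquoise one at (309,375). The chisel (dark with a red end) is at (257,324), the rasp (blue handle) at (263,257), and the key in its stand at (322,236). All four tools are there. I choose the cork, wooden, dark/red and blue ones, and will check them in one close crop.

```bash
python3 - <<'E'
from h import *
c=load('top0'); crop(c,125,150,250,245,6.2,'tools'); crop(c,270,95,410,245,4,'chest')
E
```

```text
(no output)
```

View pics/tools.png

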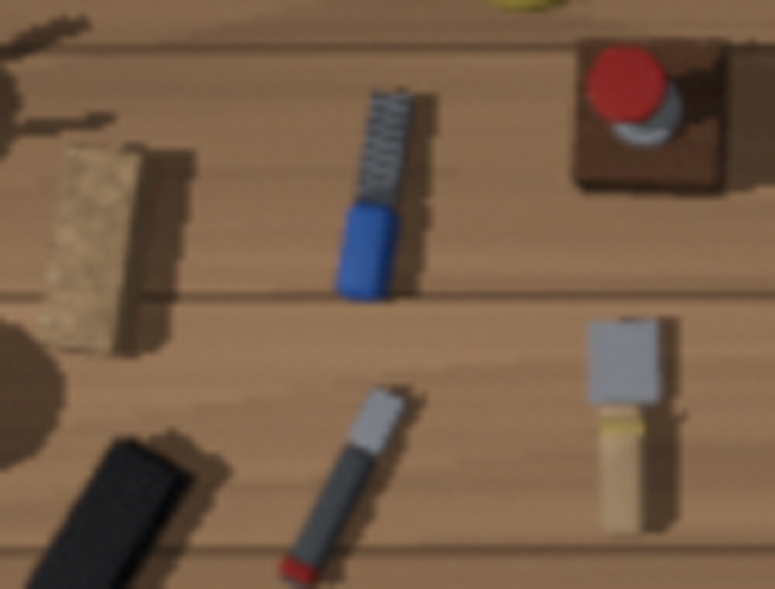

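View pics/chest.png

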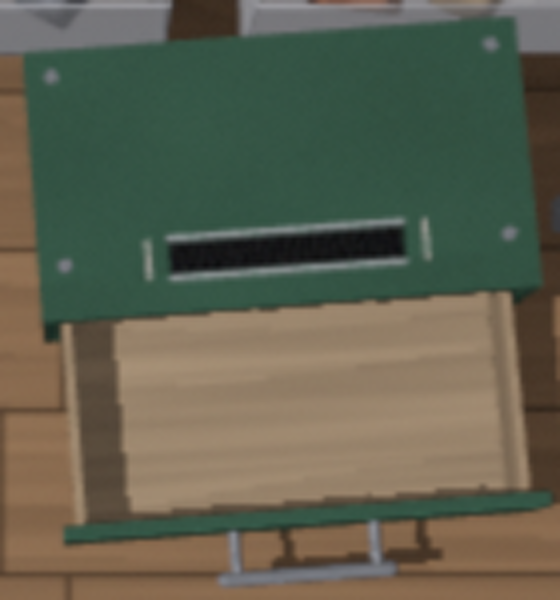

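The crops confirm the choice: the cork block is centred at about (92,248) in the tools crop, the rasp runs from (362,298) to (392,92), the chisel from (300,575) to (388,395), and the scraper from (622,530) to (624,320). The red key head is at (627,85). In the chest crop the strip runs from (168,240) to (406,260) and the drawer is open below it.

```bash
python3 - <<'E'
from h import *
c=load('top0')
T=lambda p,z: ray(c,(p[0]/6.2+125-.4,p[1]/6.2+150-.4),z)
C=lambda p,z: ray(c,(p[0]/4+270-.4,p[1]/4+95-.4),z)
R=cv2.Rodrigues(c['rvec'])[0]; print('cam',-R.T@c['tvec'].ravel())
def ax(n,a,b,z1,z2):
    A,B=T(a,z1),T(b,z2); d=B-A; print(n,'mid',((A+B)/2)[:2].round(4),'len',np.hypot(*d[:2]).round(4),'yaw',np.arctan2(d[1],d[0]).round(3))
ax('chisel',(298,575),(388,395),.012,.012)
ax('rasp',(362,298),(392,92),.015,.014)
ax('scraper',(622,532),(624,320),.015,.01)
ax('sander',(70,345),(105,147),.028,.028)
print('key',T((627,85),.117)); st=[T(p,.045) for p in [(582,40),(726,40),(724,190),(574,188)]]; print('stand',np.mean(st,0))
co=np.array([C(p,.1)[:2] for p in [(25,55),(515,18),(541,288),(47,325)]]); m=co.mean(0)
yd=(co[0]+co[3]-co[1]-co[2])/2; print('chest',m,np.hypot(*yd),np.hypot(*(co[0]+co[1]-co[2]-co[3]))/2,'yaw',np.arctan2(-yd[0],yd[1]))
s=np.array([C(p,.1)[:2] for p in [(168,240),(405,225),(172,275),(406,260)]]); yd=s[0]+s[2]-s[1]-s[3]
print('strip',s.mean(0),'yaw',np.arctan2(-yd[0],yd[1]),np.hypot(*yd)/2)
print('handle',C((220,580),.06),C((394,568),.06)); print('front top',C((66,535),.086),C((551,500),.086))
E
```

```text
cam [ 0.36956527 -0.0371631   1.40907166]
chisel mid [0.4344 0.2891] len 0.0976 yaw -0.447
rasp mid [0.5774 0.275 ] len 0.1036 yaw -0.12
scraper mid [0.4632 0.1522] len 0.1043 yaw 0.009
sander mid [0.5505 0.4134] len 0.0985 yaw -0.143
key [0.61260919 0.13816548 0.117     ]
stand [0.61173997 0.13589419 0.045     ]
chest [ 0.69128996 -0.18951306] 0.35620379583881906 0.19967008866044253 yaw 0.07272336680060726
strip [ 0.63288676 -0.19298029] yaw 0.06133714565374975 0.16954242354676508
handle [ 0.39726258 -0.14504514  0.06      ] [ 0.40584702 -0.2714786   0.06      ]
front top [ 0.42893171 -0.03316669  0.086     ] [ 0.45351811 -0.3799284   0.086     ]
```

```bash
python3 - <<'E'
from h import *
togo([.458,.152,.18],.009)
E
```

```text
shift mm [ 482.4 -562.5   16.9]
rotvec [-0.001  0.     0.285]
```

Call:
apply_moves(
  deltas=[
    [[482,-562,17,0,0,0.285,0],[482,-562,17,0,0,0.285,0],[482,-562,17,0,0,0.285,0],[482,-562,17,0,0,0.285,0],[482,-562,17,0,0,0.285,0],[482,-562,17,0,0,0.285,0],[482,-562,17,0,0,0.285,0],[482,-562,17,0,0,0.285,0],[482,-562,17,0,0,0.285,0],[482,-562,17,0,0,0.285,0],[482,-562,17,0,0,0.285,0],[482,-562,17,0,0,0.285,0],[482,-562,17,0,0,0.285,0],[482,-562,17,0,0,0.285,0],[482,-562,17,0,0,0.285,0],[482,-562,17,0,0,0.285,0],[482,-562,17,0,0,0.285,0],[482,-562,17,0,0,0.285,0],[482,-562,17,0,0,0.285,0]],
  ],
)

```text
clock: 2.0
tcp_pos: [0.4576, 0.1501, 0.1798]
tcp_rot: [3.142, 0.0, 0.007]
contact_force: [0.2, -0.0, -0.5]
width: 1.001
grip_force: 0.0
```

```bash
python3 - <<'E'
from h import *
c=shot('wrist','w1'); togo([.458,.152,.004],.009); s=robot.get_state(); print(s['clock'],s['tcp_pos'])
P=[[.463,.152,.015],[.434,.289,.01],[.577,.275,.015],[.458,.152,.022]]; print(proj(c,P))
E
```

```text
shift mm [  0.3  -1.9 175.9]
rotvec [ 0.    -0.    -0.002]
2.05 [0.45772855 0.15015283 0.17989802]
[[278.62022239 186.73825024]
 [150.19892971 211.81596927]
 [149.99702705  67.51172446]
 [278.55981385 192.80376385]]
```

View pics/w1.png

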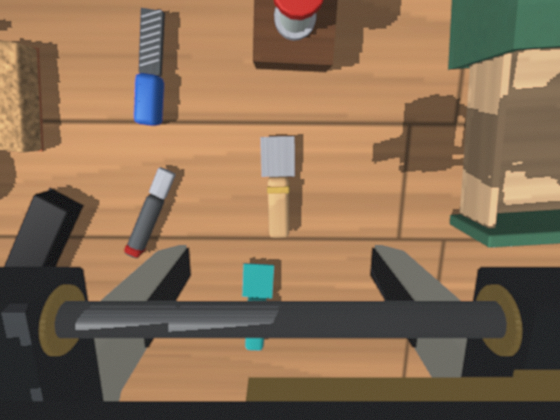

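The wrist view shows the scraper centred at (278,187), and the rasp (150,68) and chisel (150,212) where I predicted them. Grasp the scraper.

Call:
apply_moves(
  deltas=[
    [[0,-2,50,0,0,0,0],[0,-2,100,0,0,0,0.3],[0,-2,145,0,0,0,0.3],[0,-2,165,0,0,0,0.3],[0,-2,175,0,0,0,0.3],[0,-2,175,0,0,0,1],[0,-2,175,0,0,0,1],[0,-2,175,0,0,0,1],[0,-2,175,0,0,0,1],[0,-2,175,0,0,0,1],[0,-2,175,0,0,0,1],[0,-2,145,0,0,0,1],[0,-2,95,0,0,0,1],[0,-2,50,0,0,0,1],[0,-2,50,0,0,0,1]],
  ],
)

```text
clock: 3.55
tcp_pos: [0.4607, 0.1538, 0.1351]
tcp_rot: [-3.14, -0.009, 0.009]
contact_force: [1.0, -0.4, -1.2]
width: 0.007
grip_force: 0.0
```

```bash
python3 - <<'E'
from h import *
print(robot.get_state()['width']); togo([.509-.005,-.0864,.025],.067);togo([.509-.005,-.0864,.13],.067)
E
```

```text
0.006965675959515491
shift mm [ 40.2 240.8 110. ]
rotvec [-0.002 -0.009 -0.058]
shift mm [ 41.1 240.6   5. ]
rotvec [-0.002 -0.009 -0.058]
```

```bash
python3 - <<'E'
from h import *
c=shot('wrist','w2'); print(robot.get_state()['tcp_pos'],robot.get_state()['width'])
E
```

```text
[0.45929325 0.15345121 0.13224435] 0.004981391220135573
```

View pics/w2.png

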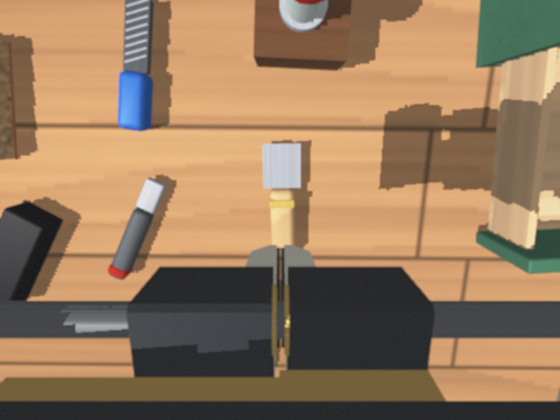

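The scraper is still on the bench, with its blade at (282,165) and its handle end at (282,245). The fingers are shut and empty, so they were probably still closing when the lift began. Remeasuring.

```bash
python3 - <<'E'
from h import *
c=load('w2'); print(ray(c,(282,143),.012),ray(c,(282,245),.018)); print(proj(c,[[.463,.152,.015]]))
togo([.458,.152,.004],.0)
E
```

```text
[0.51378387 0.15318614 0.012     ] [0.42077836 0.15228189 0.018     ]
[[282.75919359 199.96546163]]
shift mm [ -2.    1.6 128.2]
rotvec [-0.001 -0.005  0.009]
```

Call:
apply_moves(
  deltas=[
    [[0,0,0,0,0,0,0.3],[0,0,0,0,0,0,0.3],[0,0,0,0,0,0,0.3],[0,0,0,0,0,0,0.3],[0,0,0,0,0,0,0.3]],
  ],
)

```text
clock: 4.1
tcp_pos: [0.4577, 0.153, 0.1292]
tcp_rot: [3.141, 0.001, 0.009]
contact_force: [-0.6, 0.3, 0.5]
width: 0.387
grip_force: 0.0
```

```bash
python3 - <<'E'
from h import *
togo([.459,.152,.004],.009); print(robot.get_state()['tcp_rot'])
E
```

```text
shift mm [  1.5   1.  125.2]
rotvec [ 0.     0.001 -0.   ]
[3.14136256e+00 9.65316227e-04 8.80186436e-03]
```

Call:
apply_moves(
  deltas=[
    [[1,1,50,0,0,0,0.3],[1,1,100,0,0,0,0.3],[1,1,118,0,0,0,0.3],[1,1,125,0,0,0,0.3],[1,1,125,0,0,0,0.3],[1,1,125,0,0,0,1],[1,1,125,0,0,0,1],[1,1,125,0,0,0,1],[1,1,125,0,0,0,1],[1,1,125,0,0,0,1],[1,1,125,0,0,0,1],[1,1,125,0,0,0,1],[1,1,125,0,0,0,1],[1,1,125,0,0,0,1],[1,1,125,0,0,0,1]],
  ],
)

```text
clock: 5.6
tcp_pos: [0.4588, 0.1521, 0.0047]
tcp_rot: [-3.142, 0.0, 0.009]
contact_force: [-0.3, 0.2, 1.0]
width: 0.005
grip_force: 0.0
```

```bash
python3 - <<'E'
from h import *
c=shot('wrist','w3'); d=shot('scene','s3'); a=c['pixels']; b=cv2.resize(d['pixels'][140:260,240:400],(560,420)); cv2.imwrite('pics/c3.png',cv2.resize(np.vstack([a,b]),(400,600)))
E
```

```text
(no output)
```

View pics/c3.png

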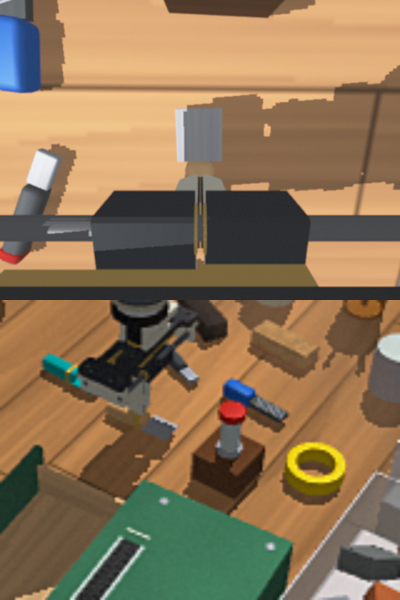

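The fingers are shut at the handle but hold nothing. I'll check where the fingertips really are against the reported TCP.

```bash
python3 - <<'E'
from h import *
d=load('s3'); s=robot.get_state(); p=np.array(s['tcp_pos']); print(p,s['joints'].round(3) if hasattr(s['joints'],'round') else s['joints'])
P=[p,p+[0,0,.019],[.411,.152,.022],[.475,.152,.022],[.514,.152,.012]]
q=proj(d,P); print(((q-[295,160])*10).round(), )
w=load('w3'); print(proj(w,P))
crop(d,295,160,375,220,10,'s3c'); im=d['pixels'][:,:]
E
```

```text
[0.45886203 0.15208688 0.00471375] [0.224 0.536 1.956 0.    0.649 1.786]
[[   2.  287.]
 [   2.  247.]
 [-109.  199.]
 [  40.  268.]
 [ 133.  332.]]
[[280.62175334 246.6928962 ]
 [280.65873154 259.27223619]
 [280.05673033 337.94530386]
 [281.1007856  228.67562462]
 [281.74813882 150.39834954]]
```

View pics/s3c.png

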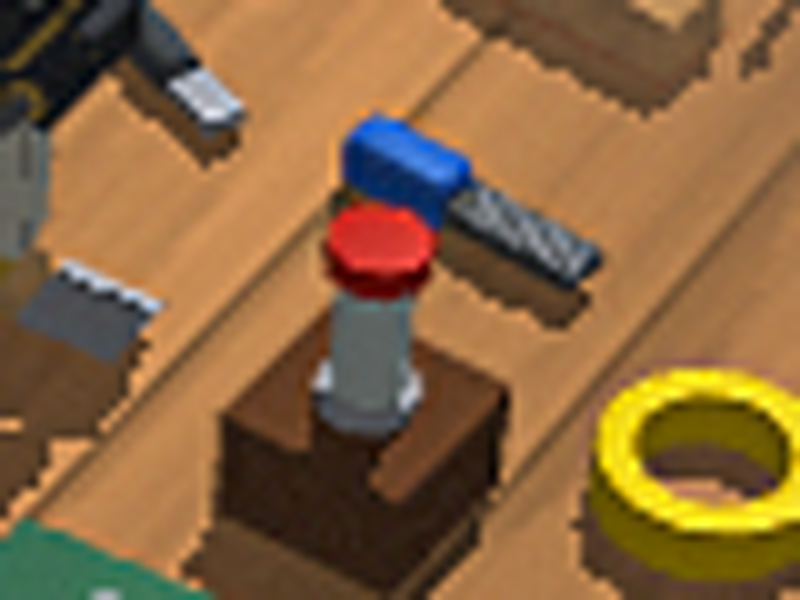

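The TCP lands at crop (2,287), on the left edge, so this crop cut the fingers off. One tighter crop on them.

```bash
python3 - <<'E'
from h import *
d=load('s3'); crop(d,260,155,320,200,13,'s3d')
s=robot.get_state(); p=np.array(s['tcp_pos']); print(((proj(d,[p,p+[0,0,.019],[.411,.152,.022],[.475,.152,.022],[.459,.141,.022],[.459,.163,.022]])-[260,155])*13).round())
E
```

```text
[[457. 438.]
 [458. 386.]
 [313. 324.]
 [507. 414.]
 [435. 414.]
 [481. 369.]]
```

View pics/s3d.png

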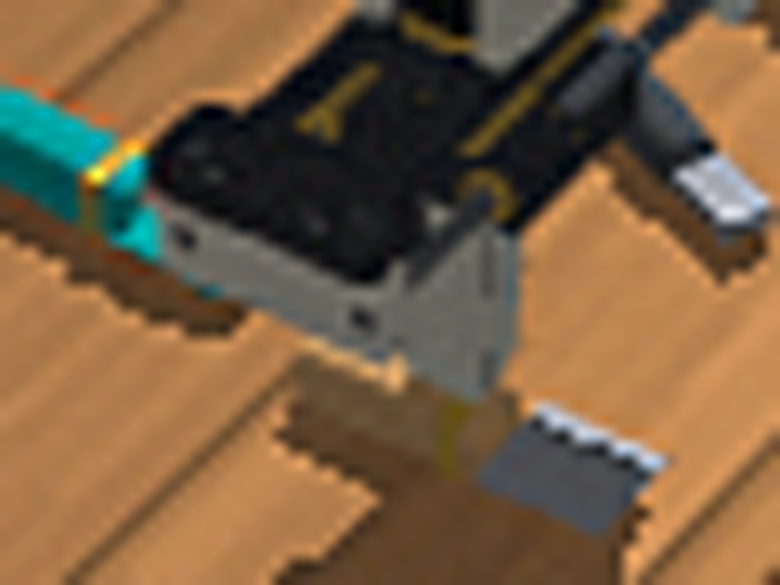

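The shut fingers seem to end at the top of the handle at (470,395), without pressing on it. A small sideways nudge will tell whether they touch the scraper at all.

Call:
apply_moves(
  deltas=[
    [[0,5,0,0,0,0,1],[0,10,0,0,0,0,1],[0,15,0,0,0,0,1],[0,15,0,0,0,0,1]],
  ],
)

```text
clock: 6.1
tcp_pos: [0.459, 0.1364, 0.0047]
tcp_rot: [3.142, 0.0, 0.008]
contact_force: [0.3, -0.6, -0.1]
width: 0.007
grip_force: 0.0
```

```bash
python3 - <<'E'
from h import *
a=load('s3')['pixels'].astype(int); c=shot('scene','s4'); b=c['pixels'].astype(int)
print(robot.get_state()['tcp_pos'],robot.get_state()['contact_force'],robot.get_state()['width'])
d=np.abs(a-b).sum(2)>60; 
for y in range(176,202,2): print(y,''.join('#' if d[y,x] else '.' for x in range(270,325)))
w=shot('wrist','w4'); w3=load('w3')
for nm,i in (('w3',w3),('w4',w)):
    p=i['pixels'].astype(int)[140:240,180:400]; g=(np.ptp(p,axis=2)<25)&(p.mean(2)>120); ys,xs=np.nonzero(g); print(nm,len(xs),np.median(xs)+180,np.median(ys)+140, ray(i,(np.median(xs)+180,np.median(ys)+140),.012))
E
```

```text
[0.45903219 0.13669911 0.00474588] [ 0.63755928 -0.11715097  0.31832444] 0.006464678466835292
176 ####...##########..##......###.........................
178 #########...#########.......##.........................
180 .....########...............##.........................
182 .........#########..#...#..##..........................
184 ..............####.####.#..##..........................
186 ...................#######...#.........................
188 .............................#####.....................
190 ..............................#########................
192 ...................................####................
194 .................#...................#.................
196 .......................................................
198 ............##......................##.................
200 ....................................#..................
w3 2914 273.0 179.0 [0.49914178 0.15645027 0.012     ]
w4 3743 242.0 184.0 [0.4965361  0.15735101 0.012     ]
```

The scraper did not move, so the fingertips must be above it despite the reported z of 4.7 mm. I'll feel for the bench on an empty spot.

Call:
apply_moves(
  deltas=[
    [[0,20,-10,0,0,0,1],[0,45,-10,0,0,0,1],[0,45,0,0,0,0,1],[0,45,2,0,0,0,1],[0,45,3,0,0,0,1],[0,45,4,0,0,0,1],[0,45,5,0,0,0,1],[0,45,5,0,0,0,1]],
  ],
)

```text
clock: 7.0
tcp_pos: [0.4594, 0.0924, -0.0003]
tcp_rot: [-3.142, 0.0, 0.009]
contact_force: [0.5, -0.2, 0.6]
width: 0.006
grip_force: 0.0
```

Call:
apply_moves(
  deltas=[
    [[0,0,1,0,0,0,1],[0,0,2,0,0,0,1],[0,0,3,0,0,0,1],[0,0,4,0,0,0,1],[0,0,4,0,0,0,1],[0,0,4,0,0,0,1]],
  ],
)

```text
clock: 7.6
tcp_pos: [0.4594, 0.0921, -0.0043]
tcp_rot: [-3.142, 0.0, 0.009]
contact_force: [0.5, 0.2, 0.1]
width: 0.005
grip_force: 0.0
```

Call:
apply_moves(
  deltas=[
    [[0,0,1,0,0,0,1],[0,0,2,0,0,0,1],[0,0,3,0,0,0,1],[0,0,4,0,0,0,1],[0,0,5,0,0,0,1],[0,0,6,0,0,0,1],[0,0,6,0,0,0,1]],
  ],
)

```text
clock: 8.3
tcp_pos: [0.4593, 0.0921, -0.0104]
tcp_rot: [3.142, 0.0, 0.009]
contact_force: [-0.2, -0.2, 0.6]
width: 0.007
grip_force: 0.0
```

Call:
apply_moves(
  deltas=[
    [[0,0,1,0,0,0,1],[0,0,2,0,0,0,1],[0,0,3,0,0,0,1],[0,0,4,0,0,0,1],[0,0,4,0,0,0,1]],
  ],
)

```text
clock: 8.8
tcp_pos: [0.4593, 0.0921, -0.0144]
tcp_rot: [3.142, 0.0, 0.009]
contact_force: [1.0, -0.0, 0.4]
width: 0.004
grip_force: 0.0
```

Call:
apply_moves(
  deltas=[
    [[0,0,1,0,0,0,1],[0,0,2,0,0,0,1],[0,0,3,0,0,0,1],[0,0,3,0,0,0,1]],
  ],
)

```text
clock: 9.2
tcp_pos: [0.4593, 0.0921, -0.0174]
tcp_rot: [-3.142, 0.0, 0.009]
contact_force: [-0.3, -0.6, 0.0]
width: 0.007
grip_force: 0.0
```

Call:
apply_moves(
  deltas=[
    [[0,0,1,0,0,0,1],[0,0,2,0,0,0,1],[0,0,2,0,0,0,1]],
  ],
)

```text
clock: 9.5
tcp_pos: [0.4593, 0.0921, -0.0194]
tcp_rot: [-3.142, 0.0, 0.009]
contact_force: [-0.2, -0.3, 0.0]
width: 0.002
grip_force: 0.0
```

```bash
python3 - <<'E'
from h import *
d=shot('scene','s5'); crop(d,250,155,320,210,11,'s5c'); s=robot.get_state(); p=np.array(s['tcp_pos']); print(p,s['contact_force'],((proj(d,[p,[p[0],p[1],0],[p[0],p[1],.02]])-[250,155])*11).round())
E
```

```text
[ 0.45935973  0.09209893 -0.01932482] [ 0.02213048 -0.409829   -1.39977638] [[392. 531.]
 [391. 488.]
 [391. 442.]]
```

View pics/s5c.png

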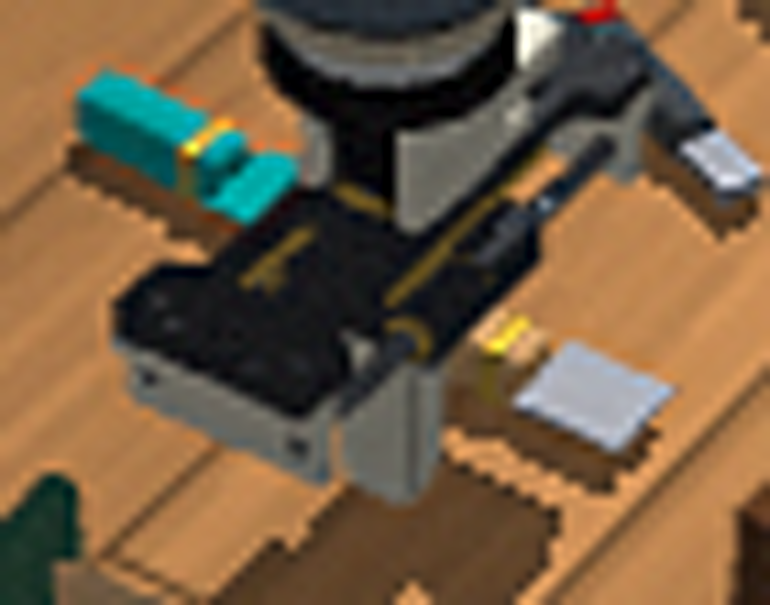

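The fingertips at crop (400,500) match z ≈ 0, although the state says -19 mm. So the true tip lies about 19 mm behind the reported TCP. I'll feel for the last bit.

Call:
apply_moves(
  deltas=[
    [[0,0,1,0,0,0,1],[0,0,1,0,0,0,1],[0,0,2,0,0,0,1],[0,0,2,0,0,0,1]],
  ],
)

```text
clock: 9.95
tcp_pos: [0.4593, 0.0921, -0.0214]
tcp_rot: [-3.142, 0.0, 0.009]
contact_force: [0.6, 0.3, -0.4]
width: 0.003
grip_force: 0.0
```

Call:
apply_moves(
  deltas=[
    [[0,0,1,0,0,0,1],[0,0,1,0,0,0,1],[0,0,1,0,0,0,1]],
  ],
)

```text
clock: 10.25
tcp_pos: [0.4595, 0.0921, -0.0217]
tcp_rot: [3.142, -0.0, 0.009]
contact_force: [-2.6, -0.4, 13.5]
width: 0.005
grip_force: 6.5
```

Contact comes at reported z = -21.5 mm, so true tip z = reported + 21.5 mm. I'll use that from here on.

Call:
apply_moves(
  deltas=[
    [[0,0,-45,0,0,0,0.4],[0,0,-45,0,0,0,0.4],[0,-30,-45,0,0,0,0.4],[0,-60,-45,0,0,0,0.4],[0,-60,-45,0,0,0,0.4],[0,-60,-45,0,0,0,0.4],[0,-60,-45,0,0,0,0.4],[0,-60,-25,0,0,0,0.4],[0,-60,-5,0,0,0,0.4],[0,-60,-5,0,0,0,0.4],[0,-60,-5,0,0,0,1],[0,-60,-5,0,0,0,1],[0,-60,-5,0,0,0,1],[0,-60,-5,0,0,0,1],[0,-60,-5,0,0,0,1],[0,-60,-5,0,0,0,1],[0,-60,-5,0,0,0,1],[0,-60,-5,0,0,0,1]],
  ],
)

```text
clock: 12.05
tcp_pos: [0.4591, 0.1522, -0.0169]
tcp_rot: [-3.141, -0.001, 0.009]
contact_force: [-0.6, -0.4, 5.3]
width: 0.231
grip_force: 30.0
```

```bash
python3 - <<'E'
from h import *
togo([.504,-.0864,.10],.067);togo([.504,-.0864,.0045],.067)
E
```

```text
shift mm [  42.8  238.9 -116.9]
rotvec [-0.    -0.001 -0.058]
shift mm [ 42.8 238.9 -21.4]
rotvec [-0.    -0.001 -0.058]
```

Call:
apply_moves(
  deltas=[
    [[0,0,-50,0,0,0,1],[0,0,-100,0,0,0,1],[10,45,-117,0,0,-0.02,1],[20,90,-117,0,0,-0.04,1],[30,135,-117,0,0,-0.058,1],[38,180,-117,0,0,-0.058,1],[43,220,-117,0,0,-0.058,1],[43,239,-117,0,0,-0.058,1],[43,239,-100,0,0,-0.058,1],[43,239,-65,0,0,-0.058,1],[43,239,-35,0,0,-0.058,1],[43,239,-22,0,0,-0.058,1],[43,239,-22,0,0,-0.058,1],[43,239,-22,0,0,-0.058,0.62],[43,239,-22,0,0,-0.058,0.62],[43,239,-22,0,0,-0.058,0.62],[43,239,-70,0,0,-0.058,0.62],[43,239,-120,0,0,-0.058,0.62],[43,239,-170,0,0,-0.058,0.62],[43,239,-170,0,0,-0.058,0.62]],
  ],
)

```text
clock: 14.05
tcp_pos: [0.5072, -0.0873, 0.1595]
tcp_rot: [3.138, -0.011, 0.067]
contact_force: [-0.3, -0.3, -0.6]
width: 0.381
grip_force: 0.0
```

```bash
python3 - <<'E'
from h import *
a=load('top0')['pixels'].astype(int); c=shot('top','top1'); b=c['pixels'].astype(int)
d=(np.abs(a-b).sum(2)>60)
for n,(x0,y0,x1,y1) in dict(sander=(128,168,158,210),rasp=(175,160,196,200),chisel=(165,208,194,248),drawer=(285,165,405,228),key=(215,155,245,185)).items(): print(n,d[y0:y1,x0:x1].sum())
togo([.4344,.2891,.10],-.447);togo([.4344,.2891,-.0175],-.447);print(robot.get_state()['joints'])
E
```

```text
sander 0
rasp 0
chisel 0
drawer 4537
key 0
shift mm [ -46.3 -380.1   55.2]
rotvec [ 0.    -0.007  0.514]
shift mm [ -47.1 -380.3  172.7]
rotvec [ 0.    -0.007  0.514]
[-2.60970813e-01  3.28878891e-01  1.79361718e+00  1.15532348e-05
  1.01214806e+00  1.24290076e+00]
```

Call:
apply_moves(
  deltas=[
    [[-46,-380,40,0,-0.007,0.514,0.4],[-46,-380,40,0,-0.007,0.514,0.4],[-46,-380,40,0,-0.007,0.514,0.4],[-46,-380,40,0,-0.007,0.514,0.4],[-46,-380,40,0,-0.007,0.514,0.4],[-46,-380,40,0,-0.007,0.514,0.4],[-46,-380,40,0,-0.007,0.514,0.4],[-46,-380,40,0,-0.007,0.514,0.4],[-46,-380,90,0,-0.007,0.514,0.4],[-46,-380,135,0,-0.007,0.514,0.4],[-46,-380,160,0,-0.007,0.514,0.4],[-47,-380,172,0,-0.007,0.514,0.4],[-47,-380,172,0,-0.007,0.514,0.4],[-47,-380,172,0,-0.007,0.514,1],[-47,-380,172,0,-0.007,0.514,1],[-47,-380,172,0,-0.007,0.514,1],[-47,-380,172,0,-0.007,0.514,1],[-47,-380,172,0,-0.007,0.514,1],[-47,-380,172,0,-0.007,0.514,1],[-47,-380,172,0,-0.007,0.514,1]],
  ],
)

```text
clock: 16.1
tcp_pos: [0.4318, 0.2896, -0.0191]
tcp_rot: [3.14, 0.007, -0.447]
contact_force: [-0.3, -0.7, 1.8]
width: 0.191
grip_force: 30.0
```

```bash
python3 - <<'E'
from h import *
togo([.5142,-.163,.10],.067);togo([.5142,-.163,.0035],.067)
E
```

```text
shift mm [ 269.2  372.6 -120.3]
rotvec [-0.     0.007 -0.514]
shift mm [269.8 372.5 -23.8]
rotvec [-0.     0.007 -0.514]
```

Call:
apply_moves(
  deltas=[
    [[0,0,-50,0,0,0,1],[0,0,-100,0,0,0,1],[269,373,-120,0,0.007,-0.514,1],[269,373,-120,0,0.007,-0.514,1],[269,373,-120,0,0.007,-0.514,1],[269,373,-120,0,0.007,-0.514,1],[269,373,-120,0,0.007,-0.514,1],[269,373,-120,0,0.007,-0.514,1],[269,373,-120,0,0.007,-0.514,1],[269,373,-120,0,0.007,-0.514,1],[269,373,-120,0,0.007,-0.514,1],[269,373,-120,0,0.007,-0.514,1],[269,373,-120,0,0.007,-0.514,1],[269,373,-120,0,0.007,-0.514,1]],
  ],
)

```text
clock: 17.5
tcp_pos: [0.5132, -0.1632, 0.0991]
tcp_rot: [-3.141, 0.001, 0.066]
contact_force: [-0.1, 0.2, -2.5]
width: 0.193
grip_force: 30.0
```

```bash
python3 - <<'E'
from h import *
togo([.5142,-.163,.0035],.067)
E
```

```text
shift mm [ 1.1 -0.  95.6]
rotvec [-0.001  0.001 -0.001]
```

Call:
apply_moves(
  deltas=[
    [[0,0,40,0,0,0,1],[0,0,75,0,0,0,1],[0,0,95,0,0,0,1],[0,0,95,0,0,0,1],[0,0,95,0,0,0,0.66],[0,0,95,0,0,0,0.66],[0,0,95,0,0,0,0.66],[0,0,50,0,0,0,0.66],[0,0,0,0,0,0,0.66],[0,0,-50,0,0,0,0.66],[0,0,-50,0,0,0,0.66]],
  ],
)

```text
clock: 18.6
tcp_pos: [0.517, -0.1646, 0.1568]
tcp_rot: [3.136, -0.011, 0.067]
contact_force: [0.6, 0.3, -0.2]
width: 0.342
grip_force: 0.0
```

```bash
python3 - <<'E'
from h import *
a=load('top0')['pixels'].astype(int); c=shot('top','top2'); b=c['pixels'].astype(int)
d=(np.abs(a-b).sum(2)>60)
for n,(x0,y0,x1,y1) in dict(sander=(128,168,158,210),rasp=(175,160,196,200),drawer=(285,165,405,228),key=(215,155,245,185)).items(): print(n,d[y0:y1,x0:x1].sum())
u=np.array([np.cos(-.12),np.sin(-.12)]); p=np.array([.5774,.275])-.014*u; print(p)
togo([*p,.10],-.12);togo([*p,-.0175],-.12)
E
```

```text
sander 0
rasp 0
drawer 4347
key 0
[0.56350068 0.27667597]
shift mm [  77.  -436.6   52.5]
rotvec [ 0.003 -0.007  0.187]
shift mm [  76.2 -437.   170. ]
rotvec [ 0.003 -0.007  0.187]
```

Call:
apply_moves(
  deltas=[
    [[79,-438,10,0,0,0.187,0.4],[79,-438,10,0,0,0.187,0.4],[79,-438,10,0,0,0.187,0.4],[79,-438,10,0,0,0.187,0.4],[79,-438,10,0,0,0.187,0.4],[79,-438,10,0,0,0.187,0.4],[79,-438,10,0,0,0.187,0.4],[79,-438,10,0,0,0.187,0.4],[79,-438,10,0,0,0.187,0.4],[79,-438,10,0,0,0.187,0.4],[79,-438,60,0,0,0.187,0.4],[79,-438,110,0,0,0.187,0.4]],
  ],
)

```text
clock: 19.85
tcp_pos: [0.5634, 0.279, 0.0385]
tcp_rot: [-3.141, -0.002, -0.12]
contact_force: [-0.1, 0.1, -0.9]
width: 0.597
grip_force: 0.0
```

```bash
python3 - <<'E'
from h import *
togo([.5635,.2767,-.0175],-.12)
E
```

```text
shift mm [ 0.3  2.3 56. ]
rotvec [-0.001 -0.002  0.   ]
```

Call:
apply_moves(
  deltas=[
    [[0,2,35,0,0,0,0.4],[0,2,56,0,0,0,0.4],[0,2,56,0,0,0,0.4],[0,2,56,0,0,0,1],[0,2,56,0,0,0,1],[0,2,56,0,0,0,1],[0,2,56,0,0,0,1],[0,2,56,0,0,0,1],[0,2,56,0,0,0,1],[0,2,56,0,0,0,1]],
  ],
)

```text
clock: 20.85
tcp_pos: [0.5633, 0.2771, -0.0161]
tcp_rot: [-3.141, -0.0, -0.12]
contact_force: [-1.5, -0.4, 5.3]
width: 0.251
grip_force: 30.0
```

```bash
python3 - <<'E'
from h import *
togo([.5193-.014,-.239,.10],.067)
E
```

```text
shift mm [   4.4  519.3 -116.1]
rotvec [-0.    -0.    -0.187]
```

Call:
apply_moves(
  deltas=[
    [[0,0,-50,0,0,0,1],[0,0,-100,0,0,0,1],[0,0,-150,0,0,0,1],[4,519,-160,0,0,-0.187,1],[4,519,-160,0,0,-0.187,1],[4,519,-160,0,0,-0.187,1],[4,519,-160,0,0,-0.187,1],[4,519,-160,0,0,-0.187,1],[4,519,-160,0,0,-0.187,1],[4,519,-160,0,0,-0.187,1],[4,519,-160,0,0,-0.187,1],[4,519,-160,0,0,-0.187,1],[4,519,-160,0,0,-0.187,1],[4,519,-160,0,0,-0.187,1],[4,519,-160,0,0,-0.187,1],[4,519,-160,0,0,-0.187,1]],
  ],
)

```text
clock: 22.45
tcp_pos: [0.5045, -0.2384, 0.1432]
tcp_rot: [-3.141, 0.001, 0.066]
contact_force: [-0.2, 0.4, -1.5]
width: 0.254
grip_force: 30.0
```

```bash
python3 - <<'E'
from h import *
togo([.5053,-.239,.0045],.067)
E
```

```text
shift mm [  0.8   0.8 138.7]
rotvec [-0.001  0.001 -0.001]
```

Call:
apply_moves(
  deltas=[
    [[1,1,50,0,0,0,1],[1,1,95,0,0,0,1],[1,1,125,0,0,0,1],[1,1,138,0,0,0,1],[1,1,138,0,0,0,1],[1,1,138,0,0,0,0.6],[1,1,138,0,0,0,0.6],[1,1,138,0,0,0,0.6],[1,1,90,0,0,0,0.6],[1,1,40,0,0,0,0.6],[1,1,0,0,0,0,0.6],[1,1,0,0,0,0,0.6],[1,1,0,0,0,0,0.6]],
  ],
)

```text
clock: 23.75
tcp_pos: [0.5062, -0.2398, 0.1446]
tcp_rot: [3.14, -0.002, 0.067]
contact_force: [-0.1, -1.1, -0.9]
width: 0.401
grip_force: 0.0
```

```bash
python3 - <<'E'
from h import *
a=load('top0')['pixels'].astype(int); c=shot('top','top3'); b=c['pixels'].astype(int)
d=(np.abs(a-b).sum(2)>60)
for n,(x0,y0,x1,y1) in dict(sander=(128,168,158,210),drawer=(285,165,405,228),key=(215,155,245,185)).items(): print(n,d[y0:y1,x0:x1].sum())
togo([.5505,.4134,.15],-.143)
E
```

```text
sander 0
drawer 3957
key 0
shift mm [  88.4 -648.4   -6.7]
rotvec [-0.    0.    0.21]
```

Call:
apply_moves(
  deltas=[
    [[88,-646,-5,0,0,0.21,0.2],[88,-646,-5,0,0,0.21,0.2],[88,-646,-5,0,0,0.21,0.2],[88,-646,-5,0,0,0.21,0.2],[88,-646,-5,0,0,0.21,0.2],[88,-646,-5,0,0,0.21,0.2],[88,-646,-5,0,0,0.21,0.2],[88,-646,-5,0,0,0.21,0.2],[88,-646,-5,0,0,0.21,0.2],[88,-646,-5,0,0,0.21,0.2],[88,-646,-5,0,0,0.21,0.2],[88,-646,-5,0,0,0.21,0.2],[88,-646,-5,0,0,0.21,0.2],[88,-646,-5,0,0,0.21,0.2],[88,-646,-5,0,0,0.21,0.2],[88,-646,45,0,0,0.21,0.2],[88,-646,85,0,0,0.21,0.2],[88,-646,85,0,0,0.21,0.2]],
  ],
)

```text
clock: 25.6
tcp_pos: [0.5476, 0.4071, 0.0525]
tcp_rot: [3.134, 0.008, -0.145]
contact_force: [-0.5, -1.1, -0.3]
width: 0.801
grip_force: 0.0
```

```bash
python3 - <<'E'
from h import *
togo([.5505,.4115,-.0165],-.143); c=shot('wrist','w6'); P=[[.5505+dx*.99+dy*.143,.4115-dx*.143+dy*.99,.028] for dx,dy in [(.05,.019),(.05,-.019),(-.05,-.019),(-.05,.019)]]
cv2.polylines(c['pixels'],[proj(c,P).astype(int).reshape(-1,1,2)],True,(0,0,255),1); cv2.imwrite('pics/w6b.png',c['pixels'])
E
```

```text
shift mm [ 2.8 -5.3 68.9]
rotvec [ 0.007  0.008 -0.002]
```

View pics/w6b.png

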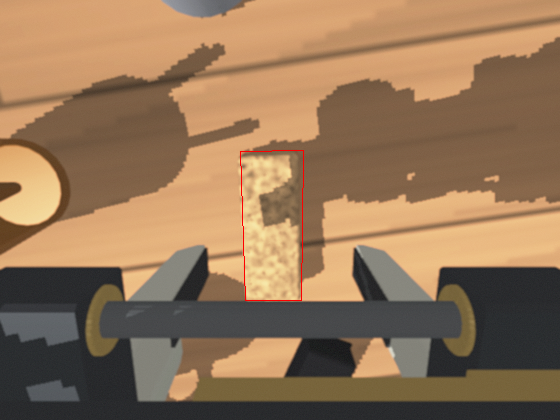

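The sander outline (red, centred at (272,227)) fits well. The pen cup at (20,190) is close to the gripper body, so I'll grasp 25 mm back along the block.

```bash
python3 - <<'E'
from h import *
togo([.5258,.415,-.0115],-.143)
E
```

```text
shift mm [-24.1  -3.4  67.9]
rotvec [ 0.004  0.004 -0.002]
```

Call:
apply_moves(
  deltas=[
    [[-24,-2,10,0,0,0,0.2],[-24,-2,45,0,0,0,0.2],[-24,-2,66,0,0,0,0.2],[-24,-2,66,0,0,0,0.2],[-24,-2,66,0,0,0,1],[-24,-2,66,0,0,0,1],[-24,-2,66,0,0,0,1],[-24,-2,66,0,0,0,1],[-24,-2,66,0,0,0,1],[-24,-2,66,0,0,0,1],[-24,-2,66,0,0,0,1],[-24,-2,66,0,0,0,1]],
  ],
)

```text
clock: 26.85
tcp_pos: [0.5273, 0.4163, -0.0069]
tcp_rot: [-3.141, -0.0, -0.143]
contact_force: [-0.8, -1.7, 4.8]
width: 0.408
grip_force: 29.9
```

```bash
python3 - <<'E'
from h import *
togo([.5244-.025,-.316+.002,.15],.067)
E
```

```text
shift mm [  76.5  726.8 -157. ]
rotvec [-0.   -0.   -0.21]
```

Call:
apply_moves(
  deltas=[
    [[0,0,-50,0,0,0,1],[0,0,-100,0,0,0,1],[0,0,-150,0,0,0,1],[76,727,-160,0,0,-0.21,1],[76,727,-160,0,0,-0.21,1],[76,727,-160,0,0,-0.21,1],[76,727,-160,0,0,-0.21,1],[76,727,-160,0,0,-0.21,1],[76,727,-160,0,0,-0.21,1],[76,727,-160,0,0,-0.21,1],[76,727,-160,0,0,-0.21,1],[76,727,-160,0,0,-0.21,1],[76,727,-160,0,0,-0.21,1],[76,727,-160,0,0,-0.21,1],[76,727,-160,0,0,-0.21,1],[76,727,-160,0,0,-0.21,1],[76,727,-160,0,0,-0.21,1],[76,727,-160,0,0,-0.21,1],[76,727,-160,0,0,-0.21,1],[76,727,-160,0,0,-0.21,1]],
  ],
)

```text
clock: 28.85
tcp_pos: [0.4982, -0.3142, 0.1521]
tcp_rot: [-3.141, 0.001, 0.066]
contact_force: [0.2, 0.6, -1.0]
width: 0.407
grip_force: 29.9
```

```bash
python3 - <<'E'
from h import *
togo([.4994,-.314,.0145],.067); print(robot.get_state()['width'])
E
```

```text
shift mm [  1.3   0.  137.6]
rotvec [-0.001  0.001 -0.001]
0.40653665334787215
```

Call:
apply_moves(
  deltas=[
    [[1,-5,50,0,0,0,1],[1,-5,95,0,0,0,1],[1,-5,125,0,0,0,1],[1,-5,137,0,0,0,1],[1,-5,137,0,0,0,1],[1,-5,137,0,0,0,0.5],[1,-5,137,0,0,0,0.5],[1,-5,137,0,0,0,0.5],[1,-5,90,0,0,0,0.5],[1,-5,40,0,0,0,0.5],[1,-5,0,0,0,0,0.5],[-100,-100,0,0,0,0,1],[-200,-100,0,0,0,0,1],[-200,-100,0,0,0,0,1],[-200,-100,0,0,0,0,1],[-200,-100,0,0,0,0,1]],
  ],
)

```text
clock: 30.45
tcp_pos: [0.2896, -0.2263, 0.1529]
tcp_rot: [3.141, -0.0, 0.066]
contact_force: [-0.6, 0.1, 0.8]
width: 0.121
grip_force: 0.0
```

```bash
python3 - <<'E'
from h import *
c=shot('top','top5'); crop(c,200,95,410,255,3.5,'top5c'); s=robot.get_state(); print(s['tcp_pos'],s['width'])
E
```

```text
[ 0.28794714 -0.22556886  0.15279904] 0.0798218674454224
```

View pics/top5c.png

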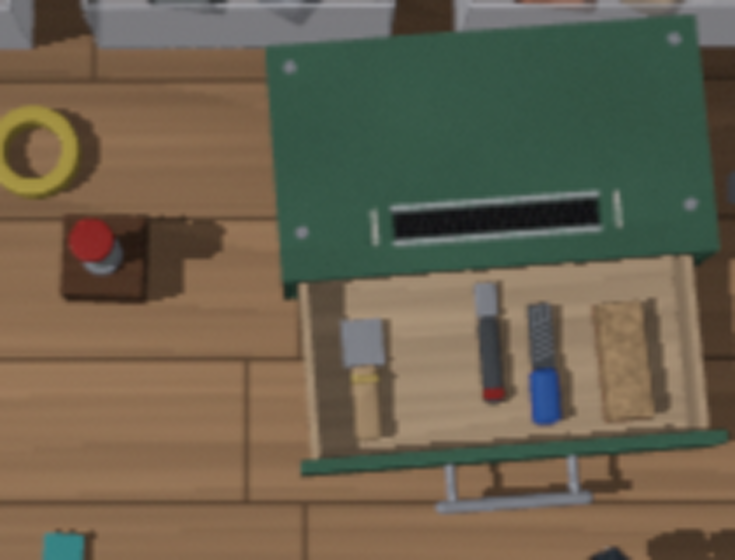

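The top view shows all four tools inside the drawer: scraper (367,380), chisel (490,340), rasp (543,360), sander (625,360). Now push the drawer home by its handle (513,503).

```bash
python3 - <<'E'
from h import *
togo([.355,-.2116,.0235],.067)
E
```

```text
shift mm [ 68.   -9.4 129.2]
rotvec [-0.001  0.001 -0.001]
```

Call:
apply_moves(
  deltas=[
    [[30,-9,50,0,0,0,1],[60,-9,100,0,0,0,1],[60,-9,129,0,0,0,1],[65,-9,129,0,0,0,1],[80,-9,129,0,0,0,1],[95,-9,129,0,0,0,1],[110,-9,129,0,0,0,1],[125,-9,129,0,0,0,1],[140,-9,129,0,0,0,1],[155,-9,129,0,0,0,1],[170,-9,129,0,0,0,1],[185,-9,129,0,0,0,1],[200,-9,129,0,0,0,1],[210,-9,129,0,0,0,1],[215,-9,129,0,0,0,1],[220,-9,129,0,0,0,1],[220,-9,129,0,0,0,1]],
  ],
)

```text
clock: 32.2
tcp_pos: [0.5118, -0.2044, 0.0243]
tcp_rot: [3.141, -0.001, 0.067]
contact_force: [-0.2, 0.5, -0.2]
width: 0.004
grip_force: 0.0
```

Call:
apply_moves(
  deltas=[
    [[4,0,0,0,0,0,1],[8,0,0,0,0,0,1],[12,0,0,0,0,0,1],[14,0,0,0,0,0,1],[16,0,0,0,0,0,1]],
  ],
)

```text
clock: 32.7
tcp_pos: [0.5261, -0.2031, 0.0236]
tcp_rot: [-3.141, 0.003, 0.067]
contact_force: [-6.7, -0.3, 5.2]
width: 0.01
grip_force: 3.2
```

Call:
apply_moves(
  deltas=[
    [[2,0,0,0,0,0,1],[4,0,0,0,0,0,1],[4,0,0,0,0,0,1]],
  ],
)

```text
clock: 33.0
tcp_pos: [0.5312, -0.2027, 0.0235]
tcp_rot: [-3.141, 0.001, 0.067]
contact_force: [-3.8, 0.2, 3.1]
width: 0.007
grip_force: 1.8
```

Call:
apply_moves(
  deltas=[
    [[2,0,0,0,0,0,1],[3,0,0,0,0,0,1],[3,0,0,0,0,0,1]],
  ],
)

```text
clock: 33.3
tcp_pos: [0.5312, -0.2026, 0.0234]
tcp_rot: [-3.14, 0.007, 0.067]
contact_force: [-20.0, -3.3, 13.9]
width: 0.009
grip_force: 10.3
```

Call:
apply_moves(
  deltas=[
    [[2,0,0,0,0,0,1],[3,0,0,0,0,0,1],[3,0,0,0,0,0,1]],
  ],
)

```text
clock: 33.6
tcp_pos: [0.5312, -0.2025, 0.0234]
tcp_rot: [-3.139, 0.013, 0.068]
contact_force: [-37.3, -7.5, 26.6]
width: 0.005
grip_force: 19.2
```

The drawer is against its stop at 20 to 37 N. Back off and go above the key.

Call:
apply_moves(
  deltas=[
    [[-5,0,0,0,0,0,1],[-40,0,0,0,0,0,0.3],[-40,0,-50,0,0,0,0.3],[-40,0,-100,0,0,0,0.3],[-40,0,-140,0,0,0,0.3],[-40,0,-140,0,0,0,0.3],[-40,0,-140,0,0,0,0.3]],
  ],
)

```text
clock: 34.3
tcp_pos: [0.4979, -0.2052, 0.164]
tcp_rot: [3.141, -0.002, 0.067]
contact_force: [0.1, -0.3, -0.5]
width: 0.474
grip_force: 0.0
```

```bash
python3 - <<'E'
from h import *
togo([.612,.137,.16],.067)
E
```

```text
shift mm [ 136.7 -333.8    4. ]
rotvec [ 0.001 -0.002 -0.   ]
```

Call:
apply_moves(
  deltas=[
    [[137,-334,0,0,0,0,0.3],[137,-334,0,0,0,0,0.3],[137,-334,0,0,0,0,0.3],[137,-334,0,0,0,0,0.3],[137,-334,0,0,0,0,0.3],[137,-334,0,0,0,0,0.3],[137,-334,0,0,0,0,0.3],[137,-334,0,0,0,0,0.3],[137,-334,0,0,0,0,0.3],[137,-334,0,0,0,0,0.3],[137,-334,0,0,0,0,0.3]],
  ],
)

```text
clock: 35.4
tcp_pos: [0.6114, 0.1358, 0.1631]
tcp_rot: [3.141, 0.001, 0.065]
contact_force: [0.6, -0.0, -0.3]
width: 0.698
grip_force: 0.0
```

```bash
python3 - <<'E'
from h import *
w=shot('wrist','w7'); t=shot('top','top7'); s=robot.get_state(); print(s['tcp_pos'],s['width'])
# key head and foot centre by colour in wrist view
p=w['pixels'].astype(int); m=((p[:,:,2]>120)&(p[:,:,1]<70)&(p[:,:,0]<70)).astype(np.uint8)
n,l,st,ce=cv2.connectedComponentsWithStats(m); i=1+st[1:,4].argmax(); print(st[i],ce[i],ray(w,st[i][:2]+st[i][2:4]/2-.5,.117))
print('tcp proj',proj(w,[s['tcp_pos']]), 'head',proj(w,[[.612,.137,.117],[.612,.137,.045]]))
a=cv2.resize(w['pixels'],(700,525)); b=cv2.resize(t['pixels'][165:245,270:410],None,fx=0.01+0.7,fy=.71) ; cv2.imwrite('pics/w7b.png',a)
# drawer handle check in top
print('handle home pred',proj(t,[[.6913-.147-.06*.067,-.1895-.0098+.06,.06],[.6913-.147+.06*.067,-.1895-.0098-.06,.06]]))
g=t['pixels'][190:235,310:380].astype(int); gm=(np.ptp(g,axis=2)<22)&(g.mean(2)>105); print('handle rows/cols',[ (np.median(np.nonzero(gm[:,x])[0])+190).round() if gm[:,x].any() else None for x in range(0,70,10)])
E
```

```text
[0.61160064 0.13596218 0.16358145] 0.7025315437829288
[ 253  197   48   47 1760] [275.74772727 219.94488636] [0.61413412 0.13879019 0.117     ]
tcp proj [[280.31701253 246.57977905]] head [[278.85134569 223.07394772]
 [279.14218776 200.85025467]]
handle home pred [[322.12918268 190.83180466]
 [362.9468823  188.02583648]]
handle rows/cols [None, None, np.float64(190.0), None, None, None, None]
```

View pics/w7b.png

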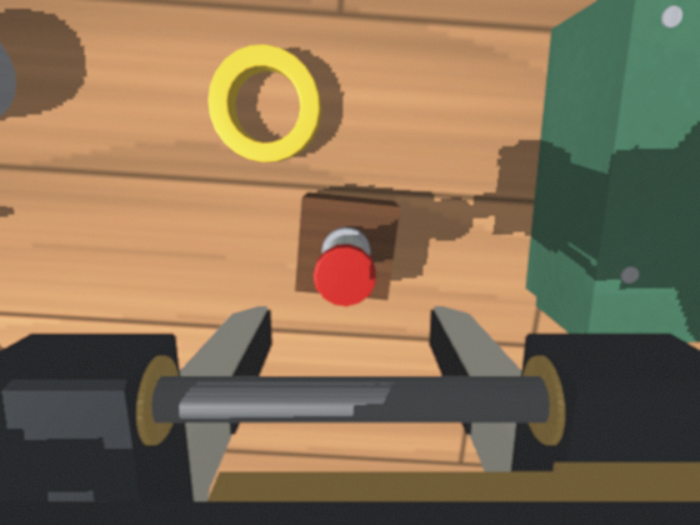

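The key's red head at (345,275) is between the open fingers, and the drawer handle sits at its home row (190 px seen, 190.8 predicted). Descend and close slowly.

Call:
apply_moves(
  deltas=[
    [[2,-2,30,0,0,0,0.3],[2,-2,60,0,0,0,0.3],[2,-2,90,0,0,0,0.3],[2,-2,115,0,0,0,0.3],[2,-2,125,0,0,0,0.3],[2,-2,125,0,0,0,0.3],[2,-2,125,0,0,0,1],[2,-2,125,0,0,0,1],[2,-2,125,0,0,0,1],[2,-2,125,0,0,0,1],[2,-2,125,0,0,0,1],[2,-2,125,0,0,0,1],[2,-2,125,0,0,0,1],[2,-2,125,0,0,0,1]],
  ],
)

```text
clock: 36.9
tcp_pos: [0.614, 0.1395, 0.0392]
tcp_rot: [-3.142, -0.001, 0.067]
contact_force: [0.1, -1.1, 5.8]
width: 0.382
grip_force: 30.0
```

Width 0.38 is 35.5 mm, so the straight fingers close on the 36 mm head and can't reach the handle below it. I'll regrip with the pads centred on the head.

Call:
apply_moves(
  deltas=[
    [[0,0,0,0,0,0,0.4],[0,0,0,0,0,0,0.4],[0,0,0,0,0,0,0.4],[0,0,-15,0,0,0,0.4],[0,0,-32,0,0,0,0.4],[0,0,-32,0,0,0,0.4],[0,0,-32,0,0,0,1],[0,0,-32,0,0,0,1],[0,0,-32,0,0,0,1],[0,0,-32,0,0,0,1],[0,0,-32,0,0,0,1],[0,0,-32,0,0,0,1],[0,0,-32,0,0,0,1]],
  ],
)

```text
clock: 38.2
tcp_pos: [0.6134, 0.1394, 0.0703]
tcp_rot: [3.142, 0.0, 0.067]
contact_force: [0.2, -0.5, -2.0]
width: 0.38
grip_force: 30.0
```

Call:
apply_moves(
  deltas=[
    [[0,0,-8,0,0,0,1],[0,0,-20,0,0,0,1],[0,0,-35,0,0,0,1],[0,0,-65,0,0,0,1],[0,0,-95,0,0,0,1],[0,0,-115,0,0,0,1],[0,0,-115,0,0,0,1],[0,0,-115,0,0,0,1]],
  ],
)

```text
clock: 39.0
tcp_pos: [0.6135, 0.1395, 0.1858]
tcp_rot: [-3.142, -0.001, 0.067]
contact_force: [-0.7, 0.2, -1.9]
width: 0.38
grip_force: 30.0
```

```bash
python3 - <<'E'
from h import *
togo([.6276,-.1284,.16],.067); print(robot.get_state()['contact_force'])
w=shot('wrist','w8'); cv2.imwrite('pics/w8b.png',w['pixels']); p=w['pixels'].astype(int); m=((p[:,:,2]>120)&(p[:,:,1]<70)&(p[:,:,0]<70)).astype(np.uint8)
n,l,st,ce=cv2.connectedComponentsWithStats(m); i=1+st[1:,4].argmax(); print(st[i],ce[i])
tcp=np.array(robot.get_state()['tcp_pos']); k=tcp[2]-.0253; print(proj(w,[[tcp[0],tcp[1],k+.072],[tcp[0],tcp[1],k],[tcp[0],tcp[1],k-.016]]))
E
```

```text
shift mm [ -3.8 268.2  25.8]
rotvec [-0.    -0.001 -0.   ]
[-0.66883335  0.23151208 -1.85546169]
[ 242  240   77   61 3710] [280.13315364 273.63072776]
[[280.81580055 282.89162781]
 [280.64137218 233.37225847]
 [280.61642564 226.2900573 ]]
```

View pics/w8b.png

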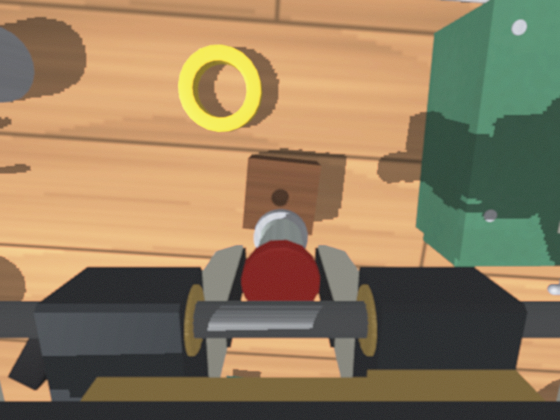

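The view shows the key held by its head at (280,275), with the foot at (280,232) against 233 predicted, so it hangs upright and the stand is empty. Carry it to the strip's left end.

Call:
apply_moves(
  deltas=[
    [[0,20,0,0,0,0,1],[0,50,5,0,0,0,1],[-1,80,10,0,0,0,1],[-1,110,10,0,0,0,1],[-2,140,10,0,0,0,1],[-2,170,10,0,0,0,1],[-3,200,10,0,0,0,1],[-3,230,10,0,0,0,1],[-4,255,10,0,0,0,1],[-4,268,10,0,0,0,1],[-4,268,26,0,0,0,1],[-4,268,36,0,0,0,1],[-4,268,40,0,0,0,1],[-4,268,40,0,0,0,1],[-4,268,40,0,0,0,1]],
  ],
)

```text
clock: 40.55
tcp_pos: [0.6277, -0.1278, 0.1459]
tcp_rot: [3.142, -0.0, 0.067]
contact_force: [-0.1, 0.7, -1.3]
width: 0.379
grip_force: 30.0
```

```bash
python3 - <<'E'
from h import *
togo([.6276,-.1284,.1333],.067); print(robot.get_state()['contact_force'])
E
```

```text
shift mm [-0.2  0.6 12.6]
rotvec [ 0. -0.  0.]
[-0.06272959  0.71072543 -1.25348103]
```

Baseline is -1.9 N (the key's weight). Lower gradually.

Call:
apply_moves(
  deltas=[
    [[0,0,4,0,0,0,1],[0,0,7,0,0,0,1],[0,0,9,0,0,0,1],[0,0,11,0,0,0,1],[0,0,11,0,0,0,1],[0,0,11,0,0,0,1]],
  ],
)

```text
clock: 41.15
tcp_pos: [0.6276, -0.1282, 0.1349]
tcp_rot: [3.142, -0.0, 0.067]
contact_force: [0.0, 1.1, 1.2]
width: 0.38
grip_force: 30.0
```

Call:
apply_moves(
  deltas=[
    [[0,0,1,0,0,0,1],[0,0,3,0,0,0,1],[0,0,4,0,0,0,1],[0,0,4,0,0,0,1]],
  ],
)

```text
clock: 41.55
tcp_pos: [0.6274, -0.1283, 0.1304]
tcp_rot: [-3.142, 0.0, 0.067]
contact_force: [-0.7, 0.9, 2.5]
width: 0.382
grip_force: 30.0
```

Pressing with about 4.4 N. Now drag along the bar.

Call:
apply_moves(
  deltas=[
    [[0,3,0,0,0,0,1],[0,6,0,0,0,0,1],[0,9,0,0,0,0,1],[0,12,0,0,0,0,1],[0,15,0,0,0,0,1],[0,15,0,0,0,0,1]],
  ],
)

```text
clock: 42.15
tcp_pos: [0.6285, -0.1437, 0.1306]
tcp_rot: [3.141, -0.0, 0.066]
contact_force: [0.2, 0.8, 2.7]
width: 0.377
grip_force: 30.0
```

Call:
apply_moves(
  deltas=[
    [[0,3,0,0,0,0,1],[0,6,0,0,0,0,1],[0,6,0,0,0,0,1]],
  ],
)

```text
clock: 42.45
tcp_pos: [0.6289, -0.1496, 0.1306]
tcp_rot: [3.141, -0.0, 0.067]
contact_force: [0.5, 1.5, 1.7]
width: 0.376
grip_force: 30.0
```

Call:
apply_moves(
  deltas=[
    [[0,3,0,0,0,0,1],[0,6,0,0,0,0,1],[0,6,0,0,0,0,1]],
  ],
)

```text
clock: 42.75
tcp_pos: [0.6293, -0.1556, 0.1306]
tcp_rot: [3.141, -0.0, 0.067]
contact_force: [-0.5, 1.5, 2.0]
width: 0.375
grip_force: 30.0
```

Call:
apply_moves(
  deltas=[
    [[0,3,0,0,0,0,1],[0,6,0,0,0,0,1],[0,6,0,0,0,0,1]],
  ],
)

```text
clock: 43.05
tcp_pos: [0.6297, -0.1616, 0.1306]
tcp_rot: [3.141, -0.0, 0.067]
contact_force: [0.1, 0.9, 1.3]
width: 0.379
grip_force: 30.0
```

Call:
apply_moves(
  deltas=[
    [[0,3,0,0,0,0,1],[0,6,0,0,0,0,1],[0,6,0,0,0,0,1]],
  ],
)

```text
clock: 43.35
tcp_pos: [0.6301, -0.1676, 0.1306]
tcp_rot: [3.141, -0.0, 0.067]
contact_force: [-0.6, 0.8, 2.1]
width: 0.379
grip_force: 30.0
```

Call:
apply_moves(
  deltas=[
    [[0,3,0,0,0,0,1],[0,6,0,0,0,0,1],[0,6,0,0,0,0,1]],
  ],
)

```text
clock: 43.65
tcp_pos: [0.6305, -0.1736, 0.1306]
tcp_rot: [3.141, -0.0, 0.067]
contact_force: [0.6, 1.2, 1.7]
width: 0.375
grip_force: 30.0
```

Call:
apply_moves(
  deltas=[
    [[0,3,0,0,0,0,1],[0,6,0,0,0,0,1],[0,6,0,0,0,0,1]],
  ],
)

```text
clock: 43.95
tcp_pos: [0.6306, -0.1798, 0.1301]
tcp_rot: [3.141, 0.001, 0.067]
contact_force: [1.3, -0.9, -2.1]
width: 0.38
grip_force: 30.0
```

The force fell to the bare weight, so the plunger has dropped at y = -0.180. Stop and set the foot down.

Call:
apply_moves(
  deltas=[
    [[0,0,0,0,0,0,1],[0,0,0,0,0,0,1],[0,0,2,0,0,0,1],[0,0,4,0,0,0,1],[0,0,4,0,0,0,1],[0,0,4,0,0,0,1]],
  ],
)

```text
clock: 44.55
tcp_pos: [0.6308, -0.1791, 0.1265]
tcp_rot: [-3.142, 0.0, 0.067]
contact_force: [-0.6, -0.2, -2.3]
width: 0.376
grip_force: 30.0
```

Call:
apply_moves(
  deltas=[
    [[0,0,1,0,0,0,1],[0,0,1,0,0,0,1],[0,0,1,0,0,0,1]],
  ],
)

```text
clock: 44.85
tcp_pos: [0.6309, -0.1791, 0.1256]
tcp_rot: [-3.142, 0.0, 0.067]
contact_force: [-0.4, -0.9, -1.9]
width: 0.382
grip_force: 30.0
```

Call:
apply_moves(
  deltas=[
    [[0,0,1,0,0,0,1],[0,0,1,0,0,0,1],[0,0,1,0,0,0,1]],
  ],
)

```text
clock: 45.15
tcp_pos: [0.6311, -0.1792, 0.125]
tcp_rot: [3.141, -0.001, 0.067]
contact_force: [-0.4, -0.3, 2.7]
width: 0.381
grip_force: 30.0
```

The foot is down (+2.7 N at z = 0.125, as expected). Release and withdraw.

Call:
apply_moves(
  deltas=[
    [[0,0,0,0,0,0,0.55],[0,0,0,0,0,0,0.4],[0,0,0,0,0,0,0.4],[0,0,0,0,0,0,0.4],[0,0,0,0,0,0,0.4],[0,0,-20,0,0,0,0.4],[0,0,-50,0,0,0,0.4],[0,0,-90,0,0,0,0.4],[0,0,-130,0,0,0,0.4],[-50,0,-130,0,0,0,0.4],[-100,0,-130,0,0,0,0.4],[-150,0,-130,0,0,0,0.4],[-200,0,-130,0,0,0,0.4],[-250,0,-130,0,0,0,0.4],[-250,0,-130,0,0,0,0.4],[-250,0,-130,0,0,0,0.4]],
  ],
)

```text
clock: 46.75
tcp_pos: [0.3813, -0.1961, 0.2552]
tcp_rot: [3.141, -0.001, 0.066]
contact_force: [0.4, -0.8, 0.5]
width: 0.601
grip_force: 0.0
```

```bash
python3 - <<'E'
from h import *
K=[.6307,-.179]
P=[[*K,.172],[*K,.1],[*K,.084]]
for n in ('top','scene'):
    c=shot(n,n+'9'); p=c['pixels'].astype(int); q=proj(c,P); x,y=q[0].astype(int)
    m=((p[:,:,2]>110)&(p[:,:,1]<75)&(p[:,:,0]<75)).astype(np.uint8); m2=np.zeros_like(m); m2[y-25:y+25,x-25:x+25]=m[y-25:y+25,x-25:x+25]
    ys,xs=np.nonzero(m2); print(n,q.round(1),len(xs), (xs.min()+xs.max())/2,(ys.min()+ys.max())/2, xs.min(),xs.max(),ys.min(),ys.max())
t=load('top9'); print('handle pred home',proj(t,[[.6913-.147-.02*.067,-.1895-.0098+.02,.06]]))
g=t['pixels'][175:215,325:340]; print(g.mean(1).astype(int)[8:26].tolist())
E
```

```text
top [[339.5 152.7]
 [336.7 157.9]
 [336.1 158.9]] 121 339.5 152.5 334 345 147 158
scene [[278.8 236.5]
 [279.3 253.5]
 [279.4 257.1]] 102 278.5 236.5 272 285 232 241
handle pred home [[335.7299502  189.89683475]]
[[75, 98, 124], [78, 101, 128], [78, 101, 128], [79, 102, 128], [83, 98, 117], [110, 109, 113], [128, 122, 120], [126, 120, 119], [102, 106, 115], [84, 106, 133], [80, 106, 137], [80, 107, 138], [79, 107, 137], [71, 96, 124], [56, 76, 100], [76, 102, 131], [87, 117, 149], [90, 121, 154]]
```

The key head matches the predicted upright pose within a pixel in both views, and the drawer handle is at home. Handing in.

```bash
python3 -c "
from workcell import robot
print(robot.close_job())"
```

```text
the job is handed in; nothing more can be done
None
```

The job is handed in, though the hand-in returned no verdict: all four tools lie in the drawer, it is pushed home, and the key is released, standing upright in the slot; I held the key by its red head, because the fingers could not close on the handle.

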